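Pressing two-part hatband buttons on the pedal press

ROBOT

A 6-joint arm with a two-finger parallel gripper is mounted at the origin on the work surface. World frame = base frame: x ahead of the robot, y to its left, z up, the work surface at z = 0. Lengths are in mm, angles in rad, forces in N, time in s.
With the tool pointing down it reaches from about 300 to 775 mm from the base axis. Payload 14.6 kg.
Tool frame: the origin (TCP) lies on the mounting face of the last link; the fingertips stand 199 mm ahead of it and the grasp point (between the pads) lies 180 mm ahead of it; z points along the fingers, y is the line along which they close (so a half turn about z gives the same grasp; the last joint's range is limited). The gripper opens to 94 mm and grips with 3 to 60 N. Pads are 16 mm wide; open, the fingers measure 119 mm over their backs; the gripper's body (75 mm by 177 mm) begins 78 mm behind the grasp point.
Start: joints at [-1.301, 0.3, 1.521, -0, 1.321, -0.067], TCP at [181.751, -519.093, 404.646] pointing down, gripper open.
Joint ranges: [-3.03, 3.03], [-0.79, 2.21], [0.23, 2.52], [-1.04, 4.18], [0, 3.07], [-2.55, 2.55]. Speed limits (rad/s): [2.22, 2.22, 2.57, 3.14, 3.14, 3.14].

INTERFACE

Orientations are given as [roll, pitch, yaw] about the fixed x, y, z axes, in that order (R = Rz(yaw) Ry(pitch) Rx(roll)).
In Python, from cell import manip gives the robot as it stands. The module is installed in compiled form; this text tells all that it offers.
- The arm moves only by the shell command python3 -m creep 'ROWS' [FORCE]. ROWS is a JSON object of lists of equal length, an entry for each row: "slide": the shift along the world's x, y, z in cm, a list of three; "turn": the turn about the world's z in rad; "claw": the opening, from 0 (shut) to 1 (fully open). A call has 1 to 8 rows; each row shifts and turns the commanded pose from where the row before left it; what a row does not reach is not made up. A row lasts 1/8 s, in which the tool goes at most 62.5 mm and 10.7 degrees, less where a joint would pass 70% of its speed; a pose out of reach is approached as far as the arm can. A call with a gripper value outside its range is refused whole. The fingers move at their own pace and stop on an object; FORCE is the grip in N (left out, the last holds). Time passes only in rows, so rows that do not move let the fingers close. It gives the time, the measured TCP pose, the force, the opening and the grip force at its end, in the units of the state.
- manip.read_state(): the state, without advancing time (a new reading comes with each control period).
- manip.camera(name): name is "scene" or "top" or "wrist"; returns (picture, depth): 400x640x3 uint8, red, green, blue; 400x640 float32, mm along the optical axis (not along the pixel's ray), 0 where there is no reading.
- manip.calibration(name): a dict with "intrinsics" (3x3 intrinsics, pixels), "pose" (4x4, takes a point from camera to world coordinates). Camera axes: x right, y up, looking along -z (the intrinsics and any distortion apply to the point x, -y, -z); pixel columns grow to the right and rows downward; lengths in mm; the calibration is good to about 2 mm. A picture is of the moment at which its call begins: read the wrist's pose just before it. calibration takes no time and is no camera call; for the wrist camera it gives the pose at the moment of the call.
- manip.sign_off(): hands the job in; it is judged then, once.
Trained networks look in the newest picture that a camera, given by its name, has taken for a name from the list of things; names that differ only in an ending like _2 or _b are one class to them, and where a whole thing is asked for, a point or a joint stands for the part that bears it (a point fixed in the world has none). Each returns a list of dicts, best first, with "score" (0 to 1); they miss things now and then, are a little off and sometimes report something else, mostly with a low value. They report only what shows in the picture. A call takes as long as a camera call. They do not tell look-alikes from the thing itself.
- manip.cut_out(query, camera): "mask" (400x640 bool, what is visible of it) and "position" ([column, row] in pixels, amid what is visible of it).
The state is a dict: "clock": time; "joints": joint angles; "qd": joint speeds; "effort": joint torques, N m; "eef_pos": TCP position; "eef_rot": TCP orientation; "wrist_force": force on the tool from outside, world axes, zero at the start; "moment": the same for the moment, N m; "finger_gap": finger opening in mm; "finger_force": force on a finger pad.
Only numpy, scipy, OpenCV 4.12 (cv2) and the standard library are available. Lean on these libraries where they do the work, as an engineer would, in place of code of your own. Each camera call takes 0.05 s, during which the arm holds its last target. There are 200 camera calls.

TASK

Press together the loose two-part hatband buttons from the black mat: stand each one in turn, dome up, on the marked spot of the press's lower plate, work the press by pushing its yellow-edged pedal right down to its stop and letting it come back up, then put the pressed button into the blue cup with the ones already finished. When every button is pressed and in the cup, pick up the cup, tip the whole cupful out into the wooden stock tray, and stand the empty cup upright back on its cork mat. Close the press head only through the pedal, and leave the hat brush, the thread cone and the round tin where they are.

Things in the scene. Friction and masses are not known exactly. Their poses are not given: they have to be found in the camera images.
- press: fixed green pedal press; base plate 300 x 280 mm, 14 mm thick. Origin: centre of its underside; x points from the operator's side to the hinge side, y to the left, z up. Lower plate (aluminium, 110 x 110 mm, top 32 mm above the bench) centred at x -60, y 60 mm. Gear case at x 55 to 145, y -40 to 16 mm, 91 mm high.
- head: the press's swing-down head: arm 30 mm wide with a sprung 32 mm round punch 170 mm from its hinge. Origin on the hinge line (press x 110, y 60, height 58 mm). At rest it stands up steeply, its top 250 mm above the bench and all of it at press x > 5 mm, so that the space above the lower plate is free. Moved by the pedal.
- die (a point): the marked spot (dark disc 25 mm with a red rim, flush) in the middle of the press's lower plate, on the plate's top face; axes as the press. The punch comes down here. A button within 8 mm of it is pressed properly.
- pedal_pad (a point): centre of the top face of the pedal's rubber tread (75 x 75 mm, yellow edge), 165 mm along the pedal from its hinge and 8.5 mm above it when level; the hinge runs along the press's y at press x 75, y -80, height 30 mm. At rest the tread is about 102 mm above the bench and rises towards the operator by 0.40 rad; at the stop it is nearly level, about 35 mm above the bench. x points along the pedal to the hinge.
- pedal (a joint): pedal angle, rad: 0 at rest (up), 0.42 at the stop. A spring returns it: about 3 N at the start, 5 N at the stop, up to 20 N while a button is squeezed. The head follows it by gearing; the punch only bears on a button in the last 0.025 rad, and a shell is fully home only when the pedal is within 0.015 rad of its stop.
- cup: loose blue cup, tapered: outside radius 27 mm at the foot, 32 mm at the rim, 60 mm high, wall 3 mm, 140 g. Origin: centre of its underside; z along its axis to the mouth.
- cup_c (a point): centre of the cup, 30 mm above its underside (outside diameter 59 mm there); z along its axis to the mouth.
- cork: fixed round cork mat under the cup, radius 50 mm, 4 mm thick; origin at the centre of its underside.
- tray: fixed wooden stock tray, open on top, outside 130 x 170 mm (its x, y), 45 mm high, walls 6 mm; origin at the centre of its underside.
- pad: fixed flat black rubber mat on which the loose buttons stand at the start, 190 x 110 mm (its x, y), 3 mm thick; origin at the centre of its underside.
- button1_c (a point): loose two-part button 1 (2 or 3 are there, the others absent): steel back, 22 mm diameter, 8 mm high, with a brass domed shell of 18 mm diameter on top that stands 7 mm proud when unpressed (15 mm in all). This point: centre of the steel back, 4 mm above its underside; z points to the dome. 16 g. Hold it by the steel back.
- button2_c (a point): loose two-part button 2 (2 or 3 are there, the others absent): steel back, 22 mm diameter, 8 mm high, with a brass domed shell of 18 mm diameter on top that stands 7 mm proud when unpressed (15 mm in all). This point: centre of the steel back, 4 mm above its underside; z points to the dome. 16 g. Hold it by the steel back.
- button3_c (a point): loose two-part button 3 (2 or 3 are there, the others absent): steel back, 22 mm diameter, 8 mm high, with a brass domed shell of 18 mm diameter on top that stands 7 mm proud when unpressed (15 mm in all). This point: centre of the steel back, 4 mm above its underside; z points to the dome. 16 g. Hold it by the steel back.
- shell1 (a joint): how far the shell of button 1 has been pressed into its back, m: 0 unpressed, 0.0045 when pressed fully home; it stays where it is left and needs 2.5 N to move.
- shell2 (a joint): how far the shell of button 2 has been pressed into its back, m: 0 unpressed, 0.0045 when pressed fully home; it stays where it is left and needs 2.5 N to move.
- shell3 (a joint): how far the shell of button 3 has been pressed into its back, m: 0 unpressed, 0.0045 when pressed fully home; it stays where it is left and needs 2.5 N to move.
- done1_c (a point): finished button 1 in the cup at the start (1 or 2 are there, the other absent): as the pressed buttons, 22 mm diameter, 11 mm high; point at the centre of the steel back, 4 mm above its underside.
- done2_c (a point): finished button 2 in the cup at the start (1 or 2 are there, the other absent): as the pressed buttons, 22 mm diameter, 11 mm high; point at the centre of the steel back, 4 mm above its underside.
- hat_brush: bystander: wooden hat brush lying on its bristles, 150 x 45 mm, 45 mm high; origin under its middle.
- thread_cone: bystander: black thread cone, foot radius 30 mm, 100 mm high; origin under its centre.
- wax_tin: bystander: closed flat round tin, radius 32 mm, 28 mm high; origin under its centre.
There are look-alikes about, which are no part of the job. There is more than one size of the cork; the job needs the largest.

How it is judged (in metres and radians):
On the way, in this order (a step that is already met when the one before it is completed fails the run):
1. a button stands on the marked spot with the pedal pressed right down to its stop (value of joint pedal above 0.4 rad and horizontal distance between any of button1_c, button2_c, button3_c and die below 0.014 m), for 0.1 s.
2. every button from the mat is pressed home and lies in the upright cup (angle between cup's own z axis and vertical below 0.35 rad and value of joint each of shell1, shell2, shell3 above 0.0034 m and z of button1_c in the frame of cup between 0 and 0.056 m and horizontal distance between each of button1_c, button2_c, button3_c and cup_c below 0.033 m and z of button2_c in the frame of cup between 0 and 0.056 m and z of button3_c in the frame of cup between 0 and 0.056 m), for 0.2 s.
3. the cup is tipped out over the tray (angle between cup's own z axis and vertical above 1.4 rad and horizontal distance between cup_c and tray below 0.13 m and height (world z) of cup_c above 0.06 m), for 0.1 s.
At the end, for the whole second after the job is handed in: Every button from the mat has its shell pressed in by at least 3.4 mm and lies, with the finished ones, at rest inside the wooden tray; the empty cup stands upright on the cork mat, its centre within 35 mm of the mat's; the pedal is back up (value of joint each of shell1, shell2, shell3 above 0.0034 m and x of button1_c in the frame of tray between -0.062 and 0.062 m and y of button1_c in the frame of tray between -0.082 and 0.082 m and z of each of button1_c, button2_c, button3_c, done1_c, done2_c in the frame of tray below 0.045 m and x of button2_c in the frame of tray between -0.062 and 0.062 m and y of button2_c in the frame of tray between -0.082 and 0.082 m and x of button3_c in the frame of tray between -0.062 and 0.062 m and y of button3_c in the frame of tray between -0.082 and 0.082 m and x of done1_c in the frame of tray between -0.062 and 0.062 m and y of done1_c in the frame of tray between -0.082 and 0.082 m and x of done2_c in the frame of tray between -0.062 and 0.062 m and y of done2_c in the frame of tray between -0.082 and 0.082 m and linear speed of each of button1, button2, button3, done1, done2, cup below 0.03 m/s and angle between cup's own z axis and vertical below 0.1 rad and horizontal distance between cup and cork below 0.035 m and height (world z) of cup between 0 and 0.008 m and value of joint pedal below 0.05 rad); the robot touches nothing.
It fails at once if a shell is pushed in anywhere but on the marked spot of the press ((value of joint shell1 between 0.0012 and 0.0034 m and velocity of joint shell1 above 0.003 m/s and horizontal distance between button1_c and die above 0.03 m) or (value of joint shell2 between 0.0012 and 0.0034 m and velocity of joint shell2 above 0.003 m/s and horizontal distance between button2_c and die above 0.03 m) or (value of joint shell3 between 0.0012 and 0.0034 m and velocity of joint shell3 above 0.003 m/s and horizontal distance between button3_c and die above 0.03 m)).
It fails at once if the press head is pushed by the robot instead of by the pedal (contact force between any of the arm, the fingers and head above 10 N).
It fails at once if the hat brush, the thread cone or the round tin is moved by more than 30 mm (distance of any of hat_brush, thread_cone, wax_tin from where it was at the start of the episode above 0.03 m).
Of button1, button2, button3 only 2 to 3 are there at a start; the rules pass over those that are not, and their reading is None.
Of done1, done2 only 1 to 2 are there at a start; the rules pass over those that are not, and their reading is None.
At some moment in a run one of button1, button2, button3, cup may be knocked a few centimetres aside while the robot is not near it.
It also fails if it takes over 210 s, if anything falls off the work surface, if the arm or the gripper's body presses on something with over 40 N, if the wrist force passes 120 N, or if a joint passes its speed limit or range.

## Working session

There is one attempt and no reset: what is moved stays moved. The work goes in short steps, Python scripts to look and compute and a shell command to move; the robot and the scene stay as the last step left them, time stands still between calls to the robot, and variables do not carry over. Pictures are saved under pics/ and viewed, at most 14 in all, crops included, and the job is handed in when it is done.

```bash
mkdir -p pics
cat > h.py <<'E'
import numpy as np, cv2
from cell import manip
def snap(cam,name=None):
    cal=manip.calibration(cam); im,d=manip.camera(cam)
    if name: cv2.imwrite(f'pics/{name}.png',im[:,:,::-1])
    return im,d,cal
def world(d,cal,pts=None,mask=None):
    K=np.array(cal['intrinsics']);T=np.array(cal['pose'])
    if mask is not None:
        r,c=np.nonzero(mask&(d>0))
    else:
        p=np.atleast_2d(pts).astype(int);c,r=p[:,0],p[:,1]
    z=d[r,c]
    P=np.stack([(c-K[0,2])/K[0,0]*z,-(r-K[1,2])/K[1,1]*z,-z,np.ones_like(z)])
    return (T@P)[:3].T
def find(q,cam,d,cal,n=4):
    out=[]
    for o in manip.cut_out(q,cam)[:n]:
        w=world(d,cal,mask=o['mask'])
        if len(w)==0: continue
        zt=np.percentile(w[:,2],95); t=w[w[:,2]>zt-6]
        print(q,round(o['score'],2),np.round(o['position']),'n',len(w),'med',np.median(w,0).round(),'ztop',zt.round(),'topc',((t.min(0)+t.max(0))/2).round(1), 'ext',np.ptp(w,axis=0).round())
        out.append((o,w))
    return out
E
python3 - <<'E'
from h import *
for c in ('top','scene'):
    im,d,cal=snap(c,c+'0'); print(c,np.array(cal['intrinsics']).round().tolist(),np.array(cal['pose']).round(2).tolist())
    if c=='top':
        for q in ['press','pedal','cup','cork','tray','pad','button1_c','done1_c','hat_brush','thread_cone','wax_tin']: find(q,c,d,cal)
E
```

```text
top [[473.0, 0.0, 323.0], [0.0, 473.0, 198.0], [0.0, 0.0, 1.0]] [[0.07, 0.97, -0.23, 212.22], [-1.0, 0.07, -0.01, 0.38], [0.0, 0.24, 0.97, 1373.27], [0.0, 0.0, 0.0, 1.0]]
press 0.59 [345. 177.] n 9394 med [598. -35.  17.] ztop 110.0 topc [601.3 -49.9 175.8] ext [339. 312. 256.]
pedal 0.66 [368. 195.] n 1055 med [ 538. -110.   95.] ztop 115.0 topc [ 498.1 -101.5  115.6] ext [207.  92. 111.]
cup 0.89 [218. 235.] n 391 med [410. 312.  25.] ztop 63.0 topc [405.  305.4  63.4] ext [60. 61. 71.]
cork 0.73 [250. 133.] n 404 med [714. 245.  60.] ztop 100.0 topc [725.6 249.9  99.2] ext [ 82.  67. 111.]
cork 0.64 [178. 238.] n 492 med [390. 436.   3.] ztop 7.0 topc [390.5 436.3   5.4] ext [72. 74. 16.]
cork 0.56 [224. 245.] n 441 med [379. 297.   4.] ztop 9.0 topc [399.7 310.4  32.6] ext [97. 97. 68.]
tray 0.71 [212. 178.] n 2735 med [582. 353.   8.] ztop 46.0 topc [579.2 348.4  47.3] ext [158. 191.  61.]
pad 0.7 [431. 236.] n 2302 med [ 457. -304.    3.] ztop 8.0 topc [ 460.6 -302.     9. ] ext [202. 145.  24.]
pad 0.38 [343. 178.] n 9211 med [599. -35.  17.] ztop 111.0 topc [601.3 -49.9 176.1
[... 179 characters left out ...]
10.   98.] ztop 116.0 topc [ 499.1 -101.4  115.8] ext [194.  79.  88.]
hat_brush 0.76 [468. 178.] n 849 med [ 632. -402.   44.] ztop 49.0 topc [ 635.4 -404.    48.3] ext [150.  66.  59.]
hat_brush 0.27 [436. 212.] n 48 med [ 514. -319.   13.] ztop 22.0 topc [ 514.8 -318.9   21. ] ext [21. 19. 23.]
thread_cone 0.71 [248. 132.] n 371 med [713. 245.  63.] ztop 100.0 topc [725.6 249.9  99.8] ext [ 51.  55. 104.]
wax_tin 0.82 [420. 140.] n 329 med [ 738. -264.   28.] ztop 33.0 topc [ 741.1 -264.8   31.5] ext [62. 60. 34.]
scene [[508.0, 0.0, 324.0], [0.0, 508.0, 202.0], [0.0, 0.0, 1.0]] [[0.58, -0.51, 0.63, 1404.87], [0.81, 0.38, -0.45, -643.51], [-0.01, 0.77, 0.63, 994.34], [0.0, 0.0, 0.0, 1.0]]
```

View pics/top0.png

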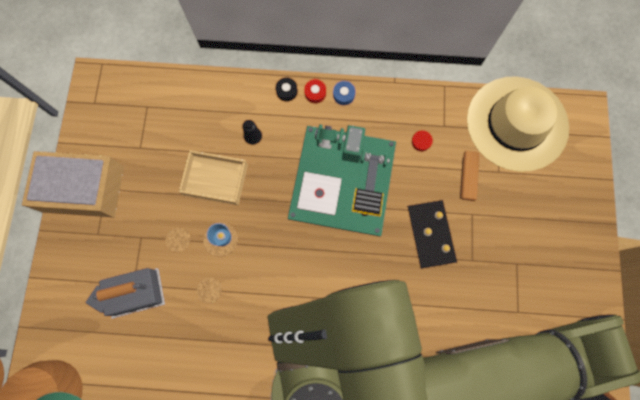

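View pics/scene0.png

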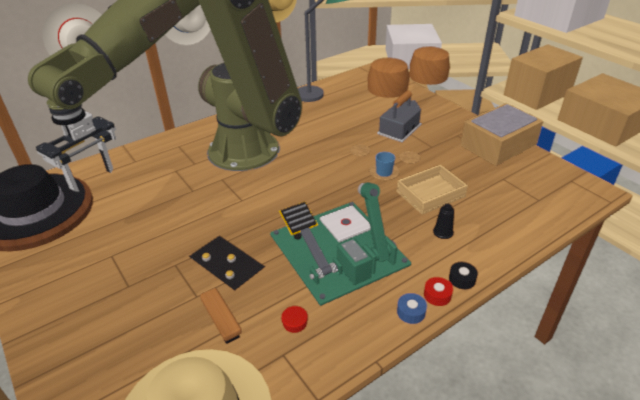

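The top view shows three loose buttons near (437,215), (428,231) and (446,248). The die is at (319,193), the pedal tread at (368,200), and the cup stands on the largest cork at (221,238). Next I'll measure these more finely.

Run:
```python
from h import *
im,d,cal=snap('top')
I=im.astype(int)
hsv=cv2.cvtColor(im,cv2.COLOR_RGB2HSV)
def blobs(m,reg,mn=5,nm=''):
    M=np.zeros(m.shape,np.uint8); r0,r1,c0,c1=reg; M[r0:r1,c0:c1]=m[r0:r1,c0:c1]
    n,l,s,c=cv2.connectedComponentsWithStats(M)
    for i in range(1,n):
        if s[i,4]>=mn:
            w=world(d,cal,mask=l==i); print(nm,c[i].round(1),s[i,4],np.median(w,0).round(1),w.mean(0).round(1))
blobs((I[:,:,0]>130)&(I[:,:,0]-I[:,:,2]>50),(195,275,405,465),8,'btn')
# plate: white
m=((I.min(2)>150)&(hsv[:,:,1]<60)); 
M=np.zeros(m.shape,np.uint8);M[165:225,290:350]=m[165:225,290:350]
w=world(d,cal,mask=M>0); w=w[abs(w[:,2]-32)<12]; r=cv2.minAreaRect(w[:,:2].astype(np.float32));print('plate',r,len(w),np.median(w[:,2]))
M=((hsv[:,:,0]>60)&(hsv[:,:,0]<90)&(hsv[:,:,1]>90))
w=world(d,cal,mask=M);w=w[(abs(w[:,2]-14)<8)&(abs(w[:,0]-600)<250)&(abs(w[:,1]+40)<250)];r=cv2.minAreaRect(w[:,:2].astype(np.float32));print('base',r,len(w))
M=np.zeros(m.shape,bool);M[180:206,305:335]=(~m&(I[:,:,1]<120))[180:206,305:335]
w=world(d,cal,mask=M);print('die',len(w),np.median(w,0),w.mean(0))
yl=(hsv[:,:,0]>18)&(hsv[:,:,0]<32)&(hsv[:,:,1]>170)&(I[:,:,0]>130)
M=np.zeros(m.shape,bool);M[180:225,345:395]=yl[180:225,345:395]
w=world(d,cal,mask=M);w=w[w[:,2]>70];print('tread',len(w),cv2.minAreaRect(w[:,:2].astype(np.float32)),np.median(w,0),w.min(0),w.max(0))
print(manip.read_state())
```

```text
btn [437.1 235.2] 2385 [ 4.553e+02 -3.440e+02 -1.000e-01] [ 4.565e+02 -3.197e+02 -1.000e-01]
btn [463.2 196.1] 9 [ 567.1 -383.2   44. ] [ 567.6 -383.3   43.3]
btn [439.1 214.5] 37 [ 514.1 -320.7   16.2] [ 514.4 -320.8   16. ]
btn [428.  230.9] 40 [ 463.3 -289.    15.5] [ 463.5 -289.2   15.4]
btn [446.  247.7] 40 [ 417.9 -341.7   14.9] [ 418.4 -342.2   14.8]
plate ((552.5894775390625, 32.93949508666992), (110.05428314208984, 110.72010803222656), 83.35777282714844) 1297 31.999795650900523
base ((602.458251953125, -32.125885009765625), (271.4024353027344, 292.18865966796875), 83.50650024414062) 4326
die 55 [551.50472623  34.25009806  31.56017132] [551.61793707  34.22815589  32.12467708]
tread 49 ((500.2546081542969, -85.535888671875), (96.18983459472656, 47.359283447265625), 42.89487838745117) [485.89446413 -86.0077689  110.20053944] [ 480.76473651 -135.55546555   87.22289653] [551.60678479 -63.47090447 116.22266204]
{'clock': 0.7, 'joints': array([-1.30063055e+00,  2.99886676e-01,  1.52098353e+00, -1.91625978e-05,
        1.32072829e+00, -6.66232515e-02]), 'qd': array([ 6.08178185e-04, -5.58429987e-04, -1.32629032e-04, -1.67269031e-04,
       -1.31542689e-05, -4.06715046e-04]), 'effort': array([-1.06276169e-03, -5.31572986e+01, -3.52884758e+01,  7.08047790e-02,
        2.12696870e-02, -1.60868575e-05]), 'eef_pos': array([ 181.73346024, -519.09806158,  404.65986536]), 'eef_rot': array([-3.14158558e+00,  1.81359286e-05,  3.36793773e-01]), 'wrist_force': array([-0.4230463 , -0.25632473,  0.46337368]), 'moment': array([ 0.00494488, -0.0202431 , -0.02036342]), 'finger_force': 0.0, 'finger_gap': 94.15611957367736}
```

```bash
python3 -m creep '{"slide":[[4,3.3,-1],[4,3.3,-1],[4,3.3,-1],[4,3.3,-1],[4,3.3,-1],[4,3.3,-1],[4.1,3.2,-1],[0,0,0]],"turn":[-0.11,-0.11,-0.11,-0.12,0,0,0,0],"claw":[0.5,0.5,0.5,0.5,0.5,0.5,0.5,0.5]}' 10
python3 - <<'E'
from h import *
im,d,cal=snap('wrist','w1'); s=manip.read_state(); print(s['eef_pos'],s['eef_rot'],np.array(cal['pose']).round(2).tolist())
for q in ['button1_c']: find(q,'wrist',d,cal)
E
```

```text
clock: 1.7
eef_pos: [464.5, -287.1, 333.8]
eef_rot: [-3.141, 0.001, -0.109]
wrist_force: [-0.4, -0.2, 0.5]
finger_gap: 47.1
finger_force: 0.0
[ 463.4160915  -288.25665843  334.22051658] [-3.14126146e+00  7.74558663e-04 -1.10778967e-01] [[-0.11, 0.96, 0.26, 540.83], [-0.99, -0.1, -0.03, -294.21], [-0.0, -0.26, 0.96, 313.25], [0.0, 0.0, 0.0, 1.0]]
button1_c 0.76 [323. 198.] n 365 med [ 464. -289.   16.] ztop 18.0 topc [ 461.5 -289.    15.2] ext [23. 20. 16.]
```

View pics/w1.png

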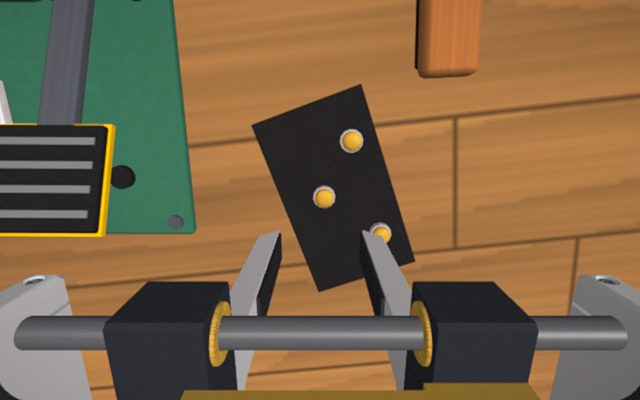

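The wrist view shows the three buttons at (352,141), (324,197) and (381,233), and the gripper is centred over the middle one. I'll descend and grip it.

```bash
python3 -m creep '{"slide":[[0.05,-0.05,-5],[0,0,-5],[0,0,-2],[0,0,-1.1],[0,0,0],[0,0,0],[0,0,0],[0,0,0]],"turn":[0,0,0,0,0,0,0,0],"claw":[0.5,0.5,0.5,0.5,0.5,0,0,0]}' 10
python3 -m creep '{"slide":[[0,0,0],[0,0,0],[0,0,1],[0,0,4],[0,0,6],[0,0,6]],"turn":[0,0,0,0,0,0],"claw":[0,0,0,0,0,0]}' 10
```

```text
clock: 2.8
eef_pos: [463.3, -289.6, 204.1]
eef_rot: [3.141, -0.001, -0.113]
wrist_force: [-0.3, 0.1, 1.8]
finger_gap: 21.5
finger_force: 10.0
clock: 3.55
eef_pos: [463.0, -289.3, 375.9]
eef_rot: [-3.141, 0.0, -0.113]
wrist_force: [0.6, 0.1, 0.4]
finger_gap: 21.0
finger_force: 10.0
```

```bash
python3 -m creep '{"slide":[[1.5,5.4,0],[1.5,5.4,0],[1.5,5.4,0],[1.5,5.4,0],[1.5,5.4,0],[1.4,5.3,0],[0,0,-4],[0,0,0]],"turn":[0,0,0,0,0,0,0,0],"claw":[0,0,0,0,0,0,0,0]}' 10
python3 - <<'E'
from h import *
im,d,cal=snap('wrist','w2'); s=manip.read_state(); print(s['eef_pos'],s['eef_rot'])
I=im.astype(int); red=(I[:,:,0]>110)&(I[:,:,1]<70)&(I[:,:,2]<80)
w=world(d,cal,mask=red); w=w[abs(w[:,2]-32)<6]; print('die',len(w),w.mean(0),w.min(0),w.max(0))
im,d,cal=snap('top');w=world(d,cal,[[319,193]]);
E
```

```text
clock: 4.55
eef_pos: [551.8, 33.8, 331.8]
eef_rot: [3.141, 0.005, -0.112]
wrist_force: [-0.7, -0.4, 0.1]
finger_gap: 21.2
finger_force: 10.0
[552.14860305  33.30181707 333.69487567] [ 3.14134819e+00  1.87077795e-03 -1.13221312e-01]
die 271 [551.32096335  33.92934188  32.17918784] [536.37428553  19.36546166  30.27429649] [565.4301928   48.75571527  34.63531476]
```

View pics/w2.png

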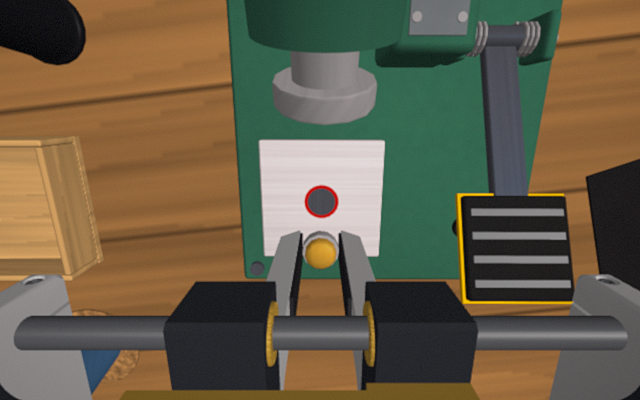

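The wrist view shows the die at (321,201), at world (551.3, 33.9), with the held button in line. I'll set it down, release, and go to the pedal.

```bash
python3 -m creep '{"slide":[[-0.1,0.05,-5],[0,0,-4],[0,0,-1],[0,0,0],[0,0,0],[0,0,0],[0,0,0],[0,0,0]],"turn":[0,0,0,0,0,0,0,0],"claw":[0,0,0,0,0,0.45,0.45,0.45]}' 10
python3 -m creep '{"slide":[[0,0,2],[0,0,5],[0,0,5],[-1.2,-3.5,0],[-1.2,-3.5,0],[-1.2,-3.5,0],[-1.2,-3.3,0],[0,0,0]],"turn":[0,0,0,0,0,0,0,0],"claw":[0.45,0.45,0.45,0.2,0,0,0,0]}' 10
python3 - <<'E'
from h import *
im,d,cal=snap('wrist','w3'); s=manip.read_state(); print(s['eef_pos'],s['eef_rot'],s['finger_gap'])
for q in ['button1_c','pedal']: find(q,'wrist',d,cal)
hsv=cv2.cvtColor(im,cv2.COLOR_RGB2HSV);yl=(hsv[:,:,0]>18)&(hsv[:,:,0]<32)&(hsv[:,:,1]>170)&(im[:,:,0]>130)
w=world(d,cal,mask=yl);w=w[(w[:,2]>70)&(w[:,2]<125)];print(len(w),w.min(0),w.max(0))
E
```

```text
clock: 5.65
eef_pos: [551.3, 33.9, 233.9]
eef_rot: [-3.142, -0.0, -0.113]
wrist_force: [0.9, -0.3, -0.4]
finger_gap: 41.8
finger_force: 0.0
clock: 6.65
eef_pos: [502.7, -105.6, 353.8]
eef_rot: [3.141, -0.0, -0.116]
wrist_force: [0.2, 0.4, -0.6]
finger_gap: 0.8
finger_force: 0.0
[ 503.09394689 -104.59730958  353.78153838] [-3.14151220e+00 -1.64255871e-04 -1.14895775e-01] 0.5707995296523972
button1_c 0.59 [168. 167.] n 496 med [551.  31.  44.] ztop 47.0 topc [550.4  34.4  44.4] ext [23. 20. 16.]
pedal 0.75 [319. 174.] n 14425 med [ 537. -110.   94.] ztop 113.0 topc [ 497.8 -100.   140.3] ext [221.  90. 161.]
732 [ 478.04142604 -146.18954263   79.53424684] [558.55474396 -60.43862892 117.21997171]
```

View pics/w3.png

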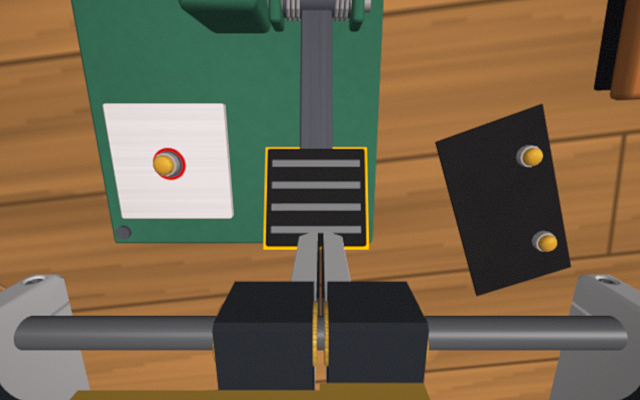

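The wrist view shows the button on the red-rimmed die at (168,163) and the tips over the pedal tread at (318,225). I'll press.

```bash
python3 -m creep '{"slide":[[0,0,-4],[0,0,-2],[0,0,-2],[0,0,-2],[0,0,-1],[0,0,-0.5],[0,0,0]],"turn":[0,0,0,0,0,0,0],"claw":[0,0,0,0,0,0,0]}' 10
python3 -m creep '{"slide":[[0,0,-0.2],[0,0,-0.1],[0,0,0]],"turn":[0,0,0],"claw":[0,0,0]}'
python3 -m creep '{"slide":[[0,0,-0.1],[0,0,-0.1],[0,0,0]],"turn":[0,0,0],"claw":[0,0,0]}'
```

```text
clock: 7.68
eef_pos: [503.5, -103.7, 238.9]
eef_rot: [-3.141, -0.0, -0.113]
wrist_force: [-2.9, 1.9, 4.6]
finger_gap: 0.5
finger_force: 2.6
clock: 8.05
eef_pos: [503.5, -103.7, 236.8]
eef_rot: [-3.141, -0.001, -0.113]
wrist_force: [-6.0, 4.3, 11.4]
finger_gap: 0.1
finger_force: 6.2
clock: 8.43
eef_pos: [503.5, -103.7, 235.1]
eef_rot: [-3.142, -0.001, -0.113]
wrist_force: [-9.0, 3.6, 18.1]
finger_gap: 0.6
finger_force: 9.1
```

```bash
for i in 1; do python3 -m creep '{"slide":[[0,0,-0.1],[0,0,0]],"turn":[0,0],"claw":[0,0]}'
python3 -m creep '{"slide":[[0,0,-0.1],[0,0,0]],"turn":[0,0],"claw":[0,0]}'
python3 -m creep '{"slide":[[0,0,-0.1],[0,0,0]],"turn":[0,0],"claw":[0,0]}'; done
```

```text
clock: 8.68
eef_pos: [503.5, -103.7, 234.5]
eef_rot: [-3.142, -0.001, -0.113]
wrist_force: [-11.0, 3.9, 22.3]
finger_gap: 0.7
finger_force: 11.4
clock: 8.93
eef_pos: [503.5, -103.7, 234.3]
eef_rot: [-3.142, -0.001, -0.113]
wrist_force: [-16.0, 5.9, 34.8]
finger_gap: 0.3
finger_force: 17.6
clock: 9.18
eef_pos: [503.5, -103.7, 234.1]
eef_rot: [3.142, -0.001, -0.113]
wrist_force: [-21.1, 5.8, 47.0]
finger_gap: 0.4
finger_force: 23.7
```

The stop is reached, since the force now climbs steeply. I'll let the pedal up and check the button.

```bash
python3 -m creep '{"slide":[[0,0,2],[0,0,3],[0,0,4],[0,0,3.3],[1.2,3.5,0],[1.2,3.5,0],[0,0,0],[0,0,0]],"turn":[0,0,0,0,0,0,0,0],"claw":[0,0,0,0,0.45,0.45,0.45,0.45]}' 10
python3 - <<'E'
from h import *
im,d,cal=snap('wrist','w4'); s=manip.read_state(); print(s['eef_pos'],s['eef_rot'],s['finger_gap'])
for q in ['button1_c','pedal']: find(q,'wrist',d,cal)
cv2.imwrite('pics/w4.png',cv2.resize(im[80:300,100:420,::-1],None,fx=2,fy=2))
E
```

```text
clock: 10.18
eef_pos: [527.2, -34.3, 353.8]
eef_rot: [3.141, -0.0, -0.113]
wrist_force: [-0.0, -0.2, 0.2]
finger_gap: 37.2
finger_force: 0.0
[527.12572167 -34.6005286  353.75191543] [ 3.14146634e+00 -1.89084285e-04 -1.13475446e-01] 40.30989799922333
button1_c 0.67 [246. 180.] n 433 med [551.  33.  40.] ztop 42.0 topc [550.9  34.4  40.1] ext [21. 21. 12.]
pedal 0.86 [411. 190.] n 14877 med [ 540. -110.   94.] ztop 114.0 topc [506.  -99.1 136.9] ext [259. 127. 168.]
pedal 0.48 [305. 115.] n 79047 med [605. -28.  28.] ztop 216.0 topc [635.6  22.  221.6] ext [308. 371. 236.]
```

View pics/w4.png

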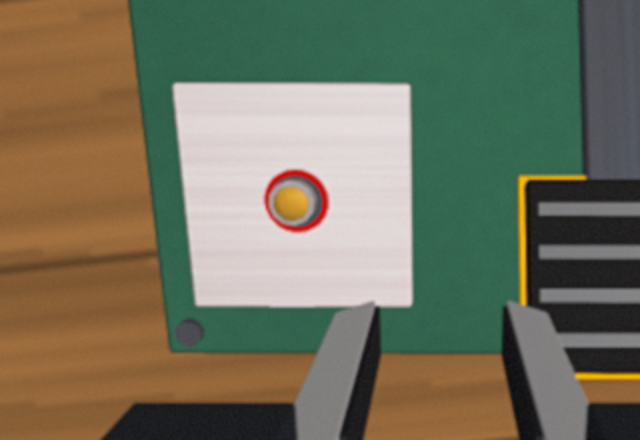

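The dome now tops out at 42 mm, down from 47, so the button is pressed. I'll pick it up and look at the cup.

```bash
python3 -m creep '{"slide":[[1.2,3.4,0],[1.2,3.45,0],[0,0,-5],[0,0,-5],[0,0,-2],[0,0,0],[0,0,0],[0,0,0]],"turn":[0,0,0,0,0,0,0,0],"claw":[0.45,0.45,0.45,0.45,0.45,0.45,0,0]}' 10
python3 -m creep '{"slide":[[0,0,0],[0,0,1],[0,0,5],[0,0,5],[0,0,3],[-1.5,4.5,0],[-1.5,4.5,0],[-1.5,4.5,0]],"turn":[0,0,0,0,0,0,0,0],"claw":[0,0,0,0,0,0,0,0]}' 10
python3 -m creep '{"slide":[[-2.9,4.5,0],[-2.9,4.5,0],[-2.8,4.5,0],[0,0,0]],"turn":[0,0,0,0],"claw":[0,0,0,0]}' 10
python3 - <<'E'
from h import *
im,d,cal=snap('wrist','w5'); s=manip.read_state(); print(s['eef_pos'],s['eef_rot'],s['finger_gap'])
for q in ['cup','cork','tray','done1_c']: find(q,'wrist',d,cal)
hsv=cv2.cvtColor(im,cv2.COLOR_RGB2HSV);b=(hsv[:,:,0]>98)&(hsv[:,:,0]<125)&(hsv[:,:,1]>120)
w=world(d,cal,mask=b);w=w[(w[:,2]>58)&(w[:,2]<70)];print('rim',cv2.minEnclosingCircle(w[:,:2].astype(np.float32)),np.median(w[:,2]))
E
```

```text
clock: 11.32
eef_pos: [551.3, 34.1, 233.8]
eef_rot: [-3.142, -0.0, -0.114]
wrist_force: [0.5, 0.1, -0.5]
finger_gap: 26.0
finger_force: 0.0
clock: 12.32
eef_pos: [505.5, 170.6, 374.5]
eef_rot: [-3.141, -0.001, -0.114]
wrist_force: [1.4, 0.8, -0.0]
finger_gap: 21.2
finger_force: 10.0
clock: 12.82
eef_pos: [418.5, 306.5, 374.4]
eef_rot: [-3.141, -0.0, -0.109]
wrist_force: [1.3, -0.4, -0.4]
finger_gap: 21.2
finger_force: 10.0
[419.50188409 305.24125978 374.27259565] [-3.14127054e+00 -5.42772261e-04 -1.10537603e-01] 21.212310962343523
cup 0.71 [325. 208.] n 2605 med [396. 305.  28.] ztop 64.0 topc [406.6 306.6 116.7] ext [ 66.  66. 173.]
cup 0.36 [566.  65.] n 17445 med [517.  61.  24.] ztop 33.0 topc [531.3  44.2  31.3] ext [130. 152.  37.]
cork 0.61 [211. 222.] n 2786 med [389. 436.   2.] ztop 4.0 topc [388.1 436.9   1.7] ext [72. 71.  6.]
cork 0.56 [298. 184.] n 2113 med [422. 325.   4.] ztop 5.0 topc [407.  312.   12.4] ext [81. 98. 29.]
tray 0.58 [251.  50.] n 19737 med [562. 358.   6.] ztop 45.0 topc [554.5 352.   43. ] ext [113. 203.  50.]
tray 0.25 [319. 248.] n 1114 med [420. 307. 181.] ztop 183.0 topc [418.3 307.6 180.7] ext [106.  43. 186.]
done1_c 0.62 [317. 191.] n 26 med [416. 309.  15.] ztop 16.0 topc [415.6 309.4  13.9] ext [ 3. 11. 10.]
rim ((405.1832275390625, 307.1462097167969), 30.863197326660156) 63.212108388930744
```

View pics/w5.png

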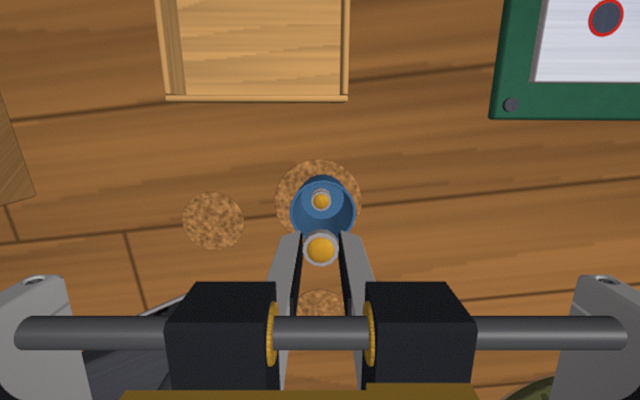

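The wrist view shows the cup mouth at (322,207), at world (405,307), with one finished button inside. It stands on the largest cork. I'll release the button just above the rim.

```bash
python3 -m creep '{"slide":[[-1.4,0.2,-2],[0,0,-5],[0,0,-4],[0,0,0],[0,0,0],[0,0,0],[0,0,0],[0,0,3]],"turn":[0,0,0,0,0,0,0,0],"claw":[0,0,0,0,0,0.32,0.32,0.32]}' 10
python3 -m creep '{"slide":[[0,0,5],[0,0,5],[1.4,-0.2,0],[0,0,0]],"turn":[0,0,0,0],"claw":[0.4,0.4,0.4,0.4]}' 10
python3 - <<'E'
from h import *
im,d,cal=snap('wrist','w6'); s=manip.read_state(); print(s['eef_pos'],s['finger_gap'])
for q in ['cup','done1_c']: find(q,'wrist',d,cal)
cv2.imwrite('pics/w6.png',cv2.resize(im[120:320,200:440,::-1],None,fx=2.5,fy=2.5))
im,d,cal=snap('top','t6')
I=im.astype(int); m=(I[:,:,0]>130)&(I[:,:,0]-I[:,:,2]>50)
n,l,s,c=cv2.connectedComponentsWithStats(m[195:275,405:465].astype(np.uint8))
for i in range(1,n):
    if 8<s[i,4]<80: M=np.zeros(m.shape,bool);M[195:275,405:465]=l==i;w=world(d,cal,mask=M);print('btn',c[i]+[405,195],w.mean(0).round(1))
E
```

```text
clock: 14.08
eef_pos: [406.0, 306.2, 293.1]
eef_rot: [3.14, 0.002, -0.113]
wrist_force: [0.9, 0.2, 0.6]
finger_gap: 30.1
finger_force: 0.0
clock: 14.58
eef_pos: [420.7, 304.1, 393.0]
eef_rot: [3.141, 0.0, -0.114]
wrist_force: [-0.2, -0.9, -0.4]
finger_gap: 37.3
finger_force: 0.0
[420.34503882 304.20502817 392.42500186] 37.710926254617064
cup 0.77 [318. 208.] n 2725 med [392. 308.  35.] ztop 64.0 topc [404.  307.3  61.5] ext [87. 70. 62.]
cup 0.52 [562.  66.] n 18860 med [520.  50.  30.] ztop 33.0 topc [534.2  37.7  31.1] ext [139. 176.  37.]
btn [439.08108108 214.45945946] [ 514.5 -320.6   16.3]
btn [446.025 247.675] [ 418.3 -342.    15.7]
```

View pics/w6.png

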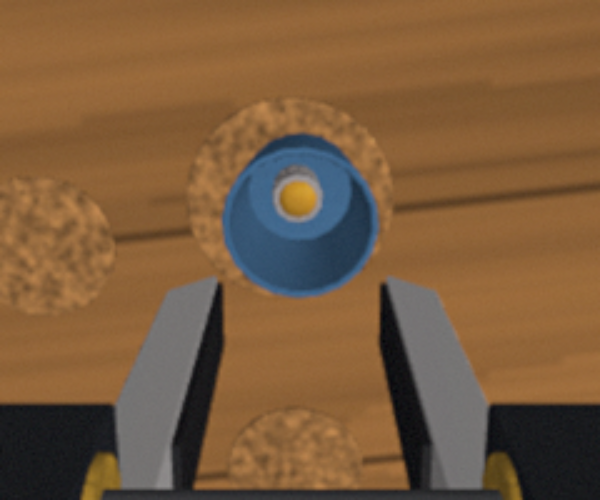

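The cup now holds both pressed buttons, stacked near (298,198). Next is the button at (514,-321).

```bash
python3 -m creep '{"slide":[[0.8,-5.7,0],[0.8,-5.7,0],[0.8,-5.7,0],[0.8,-5.7,0],[0.8,-5.7,0],[0.9,-5.7,0],[0.9,-5.7,0],[0.9,-5.7,0]],"turn":[0,0,0,0,0,0,0,0],"claw":[0.5,0.5,0.5,0.5,0.5,0.5,0.5,0.5]}' 10
python3 -m creep '{"slide":[[0.9,-5.6,0],[0.9,-5.6,0],[0.9,-5.6,0],[0,0,-5],[0,0,0],[0,0,0]],"turn":[0,0,0,0,0,0],"claw":[0.5,0.5,0.5,0.5,0.5,0.5]}' 10
python3 - <<'E'
from h import *
im,d,cal=snap('wrist','w7'); s=manip.read_state(); print(s['eef_pos'],s['eef_rot'],s['finger_gap'])
find('button1_c','wrist',d,cal)
E
```

```text
clock: 15.78
eef_pos: [487.1, -153.4, 393.2]
eef_rot: [-3.141, 0.001, -0.113]
wrist_force: [0.9, 0.4, 0.0]
finger_gap: 46.9
finger_force: 0.0
clock: 16.52
eef_pos: [514.6, -319.1, 345.1]
eef_rot: [3.141, -0.001, -0.112]
wrist_force: [0.2, -0.0, 0.2]
finger_gap: 46.9
finger_force: 0.0
[ 514.60935335 -319.06896685  345.68158329] [ 3.14052590e+00 -2.03907923e-03 -1.12274163e-01] 46.95662719838076
```

Run:
```python
from h import *
im,d,cal=snap('wrist','w7b')
find('button2_c','wrist',d,cal)
hsv=cv2.cvtColor(im,cv2.COLOR_RGB2HSV);b=(hsv[:,:,0]>14)&(hsv[:,:,0]<28)&(hsv[:,:,1]>140)&(im[:,:,0]>180)
n,l,s,c=cv2.connectedComponentsWithStats(b.astype(np.uint8))
for i in range(1,n):
    if 60<s[i,4]<800: print(c[i],s[i,4],world(d,cal,mask=l==i).mean(0).round(1))
```

```text
button2_c 0.53 [352. 277.] n 317 med [ 421. -342.   15.] ztop 18.0 topc [ 417.2 -342.2   15.4] ext [27. 21. 16.]
[180.93385214   8.42801556] 514 [ 6.979e+02 -2.118e+02 -4.000e-01]
[529.40963855   1.54216867] 166 [ 6.682e+02 -5.265e+02 -2.000e-01]
[449.28571429   9.58482143] 224 [ 6.698e+02 -4.543e+02 -3.000e-01]
[331.72932331  44.44360902] 133 [ 6.528e+02 -3.449e+02 -3.000e-01]
[281.38432836  50.33955224] 268 [ 6.530e+02 -2.976e+02 -3.000e-01]
[461.05079365  51.5984127 ] 630 [ 6.332e+02 -4.649e+02 -3.000e-01]
[348.50934579  54.23598131] 428 [ 6.427e+02 -3.598e+02 -4.000e-01]
[447.15183246 172.41361257] 191 [ 5.193e+02 -4.511e+02 -3.000e-01]
[377.21904762 183.10095238] 525 [ 5.161e+02 -3.785e+02 -4.000e-01]
[322.87096774 193.94086022] 186 [ 515.1 -321.3   16.6]
[509.42307692 194.58823529] 442 [ 4.882e+02 -5.159e+02 -3.000e-01]
[ 15.5 195.5] 64 [556.8 -81.9  81.4]
[ 90.97428958 246.67523681] 739 [ 513.1 -138.4   93.8]
[221.2845953  205.96866841] 383 [ 5.099e+02 -2.125e+02 -5.000e-01]
[352.55769231 278.09615385] 156 [ 419.1 -342.8   16.4]
[212.42780749 339.15508021] 187 [ 544.6 -296.7  263.4]
[429.34285714 340.7       ] 70 [ 539.2 -345.6  264.1]
[255.40441176 377.69117647] 136 [ 286.5 -212.    -0.7]
[101.71069182 383.62893082] 318 [299.3 -19.8  -0.7]
```

```bash
python3 -m creep '{"slide":[[0.05,-0.2,-5],[0,0,-5],[0,0,-3],[0,0,-0.9],[0,0,0],[0,0,0]],"turn":[0,0,0,0,0,0],"claw":[0.5,0.5,0.5,0.5,0.5,0.5]}' 10
python3 -m creep '{"slide":[[0,0,0],[0,0,0],[0,0,0],[0,0,0]],"turn":[0,0,0,0],"claw":[0,0,0,0]}' 10
python3 -m creep '{"slide":[[0,0,1],[0,0,4],[0,0,6],[0,0,6],[0.6,5.9,0],[0.6,5.9,0],[0.6,5.9,0],[0.6,5.9,0]],"turn":[0,0,0,0,0,0,0,0],"claw":[0,0,0,0,0,0,0,0]}' 10
python3 -m creep '{"slide":[[0.6,5.9,0],[0.65,5.95,-3],[0,0,0],[0,0,0]],"turn":[0,0,0,0],"claw":[0,0,0,0]}' 10
```

```text
clock: 17.48
eef_pos: [515.1, -321.8, 206.4]
eef_rot: [3.14, -0.002, -0.113]
wrist_force: [-0.1, -0.3, 1.0]
finger_gap: 47.0
finger_force: 0.0
clock: 17.98
eef_pos: [514.8, -321.6, 204.9]
eef_rot: [3.141, -0.0, -0.113]
wrist_force: [-0.7, -0.6, 2.1]
finger_gap: 21.4
finger_force: 10.0
clock: 18.98
eef_pos: [538.5, -83.7, 375.4]
eef_rot: [3.142, -0.001, -0.113]
wrist_force: [0.7, -0.5, -0.0]
finger_gap: 21.2
finger_force: 10.0
clock: 19.48
eef_pos: [550.8, 28.7, 347.3]
eef_rot: [3.141, -0.001, -0.113]
wrist_force: [-0.8, 0.4, -0.2]
finger_gap: 21.1
finger_force: 10.0
```

```bash
python3 -m creep '{"slide":[[0.05,0.5,-5],[0,0,-4],[0,0,-1.7],[0,0,0],[0,0,0],[0,0,0]],"turn":[0,0,0,0,0,0],"claw":[0,0,0,0,0,0]}' 10
```

```text
clock: 20.23
eef_pos: [551.6, 33.8, 241.0]
eef_rot: [-3.141, -0.002, -0.113]
wrist_force: [-0.7, -0.3, 0.4]
finger_gap: 21.4
finger_force: 10.0
```

```bash
python3 -m creep '{"slide":[[0,0,-0.65],[0,0,0],[0,0,0],[0,0,0]],"turn":[0,0,0,0],"claw":[0,0,0,0]}' 10
python3 -m creep '{"slide":[[0,0,0],[0,0,0],[0,0,0],[0,0,2],[0,0,5],[0,0,5]],"turn":[0,0,0,0,0,0],"claw":[0.45,0.45,0.45,0.45,0.45,0.45]}' 10
python3 -m creep '{"slide":[[-1.2,-3.5,0],[-1.2,-3.5,0],[-1.2,-3.5,0],[-1.2,-3.3,0],[0,0,0],[0,0,0]],"turn":[0,0,0,0,0,0],"claw":[0,0,0,0,0,0]}' 10
python3 - <<'E'
from h import *
im,d,cal=snap('wrist','w8');find('button1_c','wrist',d,cal)
E
```

```text
clock: 20.72
eef_pos: [551.3, 34.0, 233.1]
eef_rot: [3.142, 0.0, -0.113]
wrist_force: [-0.0, 0.4, -0.1]
finger_gap: 21.5
finger_force: 10.0
clock: 21.48
eef_pos: [551.2, 33.9, 354.4]
eef_rot: [3.142, 0.001, -0.113]
wrist_force: [0.5, -0.4, -0.3]
finger_gap: 42.1
finger_force: 0.0
clock: 22.22
eef_pos: [503.5, -103.7, 353.2]
eef_rot: [-3.141, -0.0, -0.113]
wrist_force: [0.4, 0.4, 0.5]
finger_gap: 0.2
finger_force: 0.0
```

```bash
cat >> h.py <<'E'
def gold(im,d,cal,near=None,rad=60):
    hsv=cv2.cvtColor(im,cv2.COLOR_RGB2HSV);b=(hsv[:,:,0]>14)&(hsv[:,:,0]<28)&(hsv[:,:,1]>140)&(im[:,:,0]>180)
    n,l,s,c=cv2.connectedComponentsWithStats(b.astype(np.uint8))
    for i in range(1,n):
        if s[i,4]>40:
            w=world(d,cal,mask=l==i); 
            if len(w) and np.hypot(*(np.median(w,0)[:2]-near))<rad: print('gold',c[i].round(),s[i,4],w.mean(0).round(1),'zmax',np.percentile(w[:,2],90).round(1))
E
python3 - <<'E'
from h import *
im,d,cal=snap('wrist');gold(im,d,cal,[551,34])
E
python3 -m creep '{"slide":[[0,0,-4],[0,0,-2],[0,0,-2],[0,0,-2],[0,0,-1],[0,0,-0.5],[0,0,0]],"turn":[0,0,0,0,0,0,0],"claw":[0,0,0,0,0,0,0]}' 10
python3 -m creep '{"slide":[[0,0,-0.2],[0,0,-0.2],[0,0,-0.1],[0,0,0]],"turn":[0,0,0,0],"claw":[0,0,0,0]}'
python3 -m creep '{"slide":[[0,0,-0.1],[0,0,0],[0,0,-0.1],[0,0,0]],"turn":[0,0,0,0],"claw":[0,0,0,0]}'
```

```text
gold [166. 165.] 253 [551.5  32.7  45.3] zmax 46.8
clock: 23.25
eef_pos: [503.4, -103.7, 238.4]
eef_rot: [-3.141, 0.0, -0.113]
wrist_force: [-3.3, 1.9, 5.8]
finger_gap: 0.2
finger_force: 2.7
clock: 23.75
eef_pos: [503.5, -103.8, 234.7]
eef_rot: [-3.142, -0.001, -0.113]
wrist_force: [-9.2, 3.6, 18.9]
finger_gap: 0.5
finger_force: 9.4
clock: 24.25
eef_pos: [503.5, -103.8, 234.2]
eef_rot: [3.142, -0.001, -0.113]
wrist_force: [-19.3, 4.6, 41.2]
finger_gap: 0.3
finger_force: 20.8
```

```bash
python3 -m creep '{"slide":[[0,0,2],[0,0,3],[0,0,4],[0,0,3.2],[1.2,3.5,0],[1.2,3.5,0],[0,0,0],[0,0,0]],"turn":[0,0,0,0,0,0,0,0],"claw":[0,0,0,0,0.45,0.45,0.45,0.45]}' 10
python3 - <<'E'
from h import *
im,d,cal=snap('wrist');gold(im,d,cal,[551,34]); print(manip.read_state()['eef_pos'])
E
python3 -m creep '{"slide":[[1.2,3.4,0],[1.2,3.45,0],[0,0,-5],[0,0,-5],[0,0,-1.9],[0,0,0],[0,0,0]],"turn":[0,0,0,0,0,0,0],"claw":[0.45,0.45,0.45,0.45,0.45,0.45,0.45]}' 10
python3 -m creep '{"slide":[[0,0,0],[0,0,0],[0,0,0],[0,0,1],[0,0,5],[0,0,5],[0,0,3],[0,0,0]],"turn":[0,0,0,0,0,0,0,0],"claw":[0,0,0,0,0,0,0,0]}' 10
python3 -m creep '{"slide":[[-1.5,4.5,0],[-1.5,4.5,0],[-1.5,4.5,0],[-2.9,4.5,0],[-2.9,4.5,0],[-2.8,4.5,0],[0,0,0],[0,0,0]],"turn":[0,0,0,0,0,0,0,0],"claw":[0,0,0,0,0,0,0,0]}' 10
python3 - <<'E'
from h import *
im,d,cal=snap('wrist','w9'); s=manip.read_state(); print(s['eef_pos'],s['finger_gap'])
find('cup','wrist',d,cal,1)
hsv=cv2.cvtColor(im,cv2.COLOR_RGB2HSV);b=(hsv[:,:,0]>98)&(hsv[:,:,0]<125)&(hsv[:,:,1]>120)
w=world(d,cal,mask=b);w=w[(w[:,2]>58)&(w[:,2]<70)];print('rim',cv2.minEnclosingCircle(w[:,:2].astype(np.float32)))
E
```

```text
clock: 25.25
eef_pos: [527.3, -34.3, 353.3]
eef_rot: [3.141, -0.0, -0.113]
wrist_force: [-0.9, -0.1, -0.1]
finger_gap: 37.0
finger_force: 0.0
gold [246. 181.] 165 [551.5  33.6  41.2] zmax 42.3
gold [234. 341.] 78 [556.4 -16.9 271.4] zmax 272.2
[527.19839275 -34.598945   353.25267367]
clock: 26.18
eef_pos: [551.4, 33.7, 234.3]
eef_rot: [-3.142, -0.0, -0.114]
wrist_force: [-0.5, 0.1, 1.0]
finger_gap: 42.2
finger_force: 0.0
clock: 27.18
eef_pos: [551.3, 34.5, 376.9]
eef_rot: [-3.141, -0.005, -0.113]
wrist_force: [-0.2, -0.2, -1.2]
finger_gap: 21.9
finger_force: 10.0
clock: 28.18
eef_pos: [420.4, 304.1, 373.4]
eef_rot: [3.141, 0.001, -0.113]
wrist_force: [0.2, -0.7, -1.2]
finger_gap: 21.4
finger_force: 10.0
[420.76846941 303.74202515 373.55805564] 21.417974537848746
cup 0.9 [322. 214.] n 2631 med [398. 306.  28.] ztop 64.0 topc [406.8 307.2 116.1] ext [ 60.  71. 172.]
rim ((405.1941833496094, 307.32171630859375), 31.04273796081543)
```

```bash
python3 -m creep '{"slide":[[-2.2,0.35,-2],[0,0,-5],[0,0,-3.9],[0,0,0],[0,0,0],[0,0,0],[0,0,0],[0,0,3]],"turn":[0,0,0,0,0,0,0,0],"claw":[0,0,0,0,0,0.32,0.32,0.32]}' 10
python3 -m creep '{"slide":[[0,0,5],[0,0,5],[2.2,-0.35,0],[0,0,0]],"turn":[0,0,0,0],"claw":[0.4,0.4,0.4,0.4]}' 10
python3 - <<'E'
from h import *
im,d,cal=snap('wrist','w10'); s=manip.read_state(); print(s['eef_pos'],s['finger_gap'])
gold(im,d,cal,[405,307],30)
cv2.imwrite('pics/w10.png',cv2.resize(im[120:320,200:440,::-1],None,fx=2.5,fy=2.5))
im,d,cal=snap('top','t10'); gold(im,d,cal,[460,-310],100)
E
```

```text
clock: 29.28
eef_pos: [398.1, 307.8, 294.6]
eef_rot: [3.14, 0.002, -0.113]
wrist_force: [0.7, 0.3, 0.5]
finger_gap: 30.2
finger_force: 0.0
clock: 29.78
eef_pos: [420.7, 304.2, 395.6]
eef_rot: [-3.141, -0.001, -0.114]
wrist_force: [-1.2, -0.4, -0.5]
finger_gap: 37.6
finger_force: 0.0
[420.20323483 304.29756545 395.01734381] 37.69649158904672
gold [321. 197.] 86 [410.3 306.1  38.8] zmax 39.8
```

View pics/w10.png

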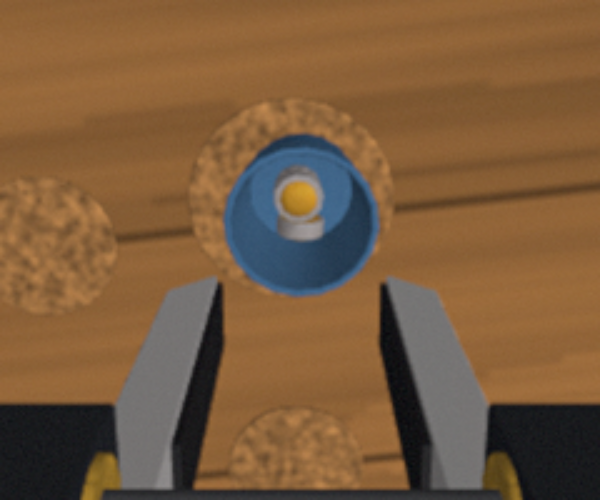

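The third button is in the cup, leaning beside the stack at (300,225). Now the last one, near (419,-342).

```bash
python3 -m creep '{"slide":[[0.8,-5.9,0],[0.8,-5.9,0],[0.8,-5.9,0],[0.8,-5.9,0],[0.8,-5.9,0],[0,-5.9,0],[-0.8,-5.9,0],[-0.8,-5.9,0]],"turn":[0,0,0,0,0,0,0,0],"claw":[0.5,0.5,0.5,0.5,0.5,0.5,0.5,0.5]}' 10
python3 -m creep '{"slide":[[-0.8,-5.8,0],[-0.8,-5.8,0],[-0.8,-5.8,0],[0,0,-5],[0,0,0],[0,0,0]],"turn":[0,0,0,0,0,0],"claw":[0.5,0.5,0.5,0.5,0.5,0.5]}' 10
python3 - <<'E'
from h import *
im,d,cal=snap('wrist','w11'); s=manip.read_state(); print(s['eef_pos'],s['eef_rot'])
find('button3_c','wrist',d,cal);gold(im,d,cal,[419,-342],60)
E
```

```text
clock: 30.88
eef_pos: [443.5, -168.8, 394.8]
eef_rot: [-3.141, 0.001, -0.113]
wrist_force: [0.3, -0.0, -0.0]
finger_gap: 46.9
finger_force: 0.0
clock: 31.62
eef_pos: [420.8, -341.0, 346.6]
eef_rot: [3.141, -0.001, -0.112]
wrist_force: [-0.7, 0.4, 0.1]
finger_gap: 47.5
finger_force: 0.0
[ 420.78690495 -340.99613537  347.04797698] [ 3.14032946e+00 -1.81156405e-03 -1.12171690e-01]
button3_c 0.15 [ 11. 108.] n 3990 med [ 525. -138.   95.] ztop 112.0 topc [ 494.1 -132.7  111.3] ext [138.  82. 104.]
gold [357. 170.] 105 [ 4.381e+02 -3.806e+02 -3.000e-01] zmax 0.7
gold [323. 196.] 195 [ 418.5 -342.6   16.5] zmax 17.8
gold [213. 339.] 209 [ 450.7 -318.5  264.2] zmax 265.7
gold [429. 341.] 85 [ 445.2 -367.5  264.9] zmax 265.8
```

```bash
python3 -m creep '{"slide":[[-0.2,-0.15,-5],[0,0,-5],[0,0,-3],[0,0,-1.0],[0,0,0],[0,0,0],[0,0,0]],"turn":[0,0,0,0,0,0,0],"claw":[0.5,0.5,0.5,0.5,0.5,0.5,0.5]}' 10
python3 -m creep '{"slide":[[0,0,0],[0,0,0],[0,0,0],[0,0,0]],"turn":[0,0,0,0],"claw":[0,0,0,0]}' 10
python3 -m creep '{"slide":[[0,0,1],[0,0,4],[0,0,6],[0,0,6],[0,0,0],[2,5.6,0],[2.2,5.6,0],[2.2,5.6,0]],"turn":[0,0,0,0,0,0,0,0],"claw":[0,0,0,0,0,0,0,0]}' 10
python3 -m creep '{"slide":[[2.2,5.6,0],[2.2,5.6,0],[2.2,5.6,0],[0.2,4,-3],[0,0,-3],[0,0,0],[0,0,0]],"turn":[0,0,0,0,0,0,0],"claw":[0,0,0,0,0,0,0]}' 10
```

```text
clock: 32.6
eef_pos: [418.5, -343.2, 206.3]
eef_rot: [3.14, -0.002, -0.113]
wrist_force: [0.6, 0.4, 0.6]
finger_gap: 47.1
finger_force: 0.0
clock: 33.1
eef_pos: [418.3, -343.1, 205.2]
eef_rot: [3.142, 0.0, -0.113]
wrist_force: [-0.8, 0.3, 0.7]
finger_gap: 21.0
finger_force: 10.0
clock: 34.1
eef_pos: [482.5, -173.3, 374.5]
eef_rot: [-3.141, 0.001, -0.114]
wrist_force: [1.1, -0.5, -0.6]
finger_gap: 21.2
finger_force: 10.0
clock: 34.98
eef_pos: [550.5, 32.5, 316.1]
eef_rot: [-3.142, -0.001, -0.114]
wrist_force: [1.0, -0.5, 0.7]
finger_gap: 20.9
finger_force: 10.0
```

```bash
python3 -m creep '{"slide":[[0.1,0.15,-4],[0,0,-3],[0,0,-0.6],[0,0,0],[0,0,0],[0,0,-0.5],[0,0,0],[0,0,0]],"turn":[0,0,0,0,0,0,0,0],"claw":[0,0,0,0,0,0,0,0]}' 10
```

```text
clock: 35.98
eef_pos: [551.3, 34.5, 234.2]
eef_rot: [3.142, 0.0, -0.113]
wrist_force: [-0.9, 1.0, -0.1]
finger_gap: 21.3
finger_force: 10.0
```

```bash
python3 -m creep '{"slide":[[0,0,-0.05],[0,0,0],[0,0,0],[0,0,2],[0,0,5],[0,0,5]],"turn":[0,0,0,0,0,0],"claw":[0.45,0.45,0.45,0.45,0.45,0.45]}' 10
python3 -m creep '{"slide":[[-1.2,-3.5,0],[-1.2,-3.5,0],[-1.2,-3.5,0],[-1.2,-3.3,0],[0,0,0],[0,0,0]],"turn":[0,0,0,0,0,0],"claw":[0,0,0,0,0,0]}' 10
python3 - <<'E'
from h import *
im,d,cal=snap('wrist');gold(im,d,cal,[551,34])
E
python3 -m creep '{"slide":[[0,0,-4],[0,0,-2],[0,0,-2],[0,0,-2],[0,0,-1],[0,0,-0.5],[0,0,0]],"turn":[0,0,0,0,0,0,0],"claw":[0,0,0,0,0,0,0]}' 10
python3 -m creep '{"slide":[[0,0,-0.2],[0,0,-0.2],[0,0,-0.1],[0,0,0]],"turn":[0,0,0,0],"claw":[0,0,0,0]}'
python3 -m creep '{"slide":[[0,0,-0.1],[0,0,0],[0,0,-0.1],[0,0,0]],"turn":[0,0,0,0],"claw":[0,0,0,0]}'
```

```text
clock: 36.72
eef_pos: [551.2, 34.5, 355.0]
eef_rot: [3.142, 0.001, -0.113]
wrist_force: [0.1, 0.6, 0.1]
finger_gap: 42.2
finger_force: 0.0
clock: 37.48
eef_pos: [503.5, -103.2, 353.7]
eef_rot: [-3.141, -0.0, -0.113]
wrist_force: [0.7, 0.5, -0.2]
finger_gap: 0.3
finger_force: 0.0
gold [166. 165.] 246 [551.4  33.3  45.1] zmax 46.7
clock: 38.4
eef_pos: [503.5, -103.1, 238.9]
eef_rot: [-3.141, -0.0, -0.113]
wrist_force: [-1.9, 2.5, 5.5]
finger_gap: 0.7
finger_force: 2.6
clock: 38.9
eef_pos: [503.5, -103.2, 235.1]
eef_rot: [-3.141, -0.001, -0.113]
wrist_force: [-7.9, 3.4, 17.8]
finger_gap: 0.3
finger_force: 9.1
clock: 39.4
eef_pos: [503.6, -103.2, 234.3]
eef_rot: [3.142, -0.001, -0.113]
wrist_force: [-16.3, 5.7, 34.6]
finger_gap: 0.3
finger_force: 17.6
```

```bash
python3 -m creep '{"slide":[[0,0,2],[0,0,3],[0,0,4],[0,0,3.2],[1.2,3.5,0],[1.2,3.5,0],[0,0,0],[0,0,0]],"turn":[0,0,0,0,0,0,0,0],"claw":[0,0,0,0,0.45,0.45,0.45,0.45]}' 10
python3 - <<'E'
from h import *
im,d,cal=snap('wrist');gold(im,d,cal,[551,34]); print(manip.read_state()['eef_pos'])
E
python3 -m creep '{"slide":[[1.2,3.4,0],[1.2,3.4,0],[0,0,-5],[0,0,-5],[0,0,-1.9],[0,0,0],[0,0,0]],"turn":[0,0,0,0,0,0,0],"claw":[0.45,0.45,0.45,0.45,0.45,0.45,0.45]}' 10
python3 -m creep '{"slide":[[0,0,0],[0,0,0],[0,0,0],[0,0,1],[0,0,5],[0,0,5],[0,0,3],[0,0,0]],"turn":[0,0,0,0,0,0,0,0],"claw":[0,0,0,0,0,0,0,0]}' 10
python3 -m creep '{"slide":[[-1.5,4.5,0],[-1.5,4.5,0],[-1.5,4.5,0],[-2.9,4.5,0],[-2.9,4.5,0],[-2.8,4.5,0],[0,0,0],[0,0,0]],"turn":[0,0,0,0,0,0,0,0],"claw":[0,0,0,0,0,0,0,0]}' 10
python3 - <<'E'
from h import *
im,d,cal=snap('wrist','w12'); s=manip.read_state(); print(s['eef_pos'],s['finger_gap'])
hsv=cv2.cvtColor(im,cv2.COLOR_RGB2HSV);b=(hsv[:,:,0]>98)&(hsv[:,:,0]<125)&(hsv[:,:,1]>120)
w=world(d,cal,mask=b);w=w[(w[:,2]>58)&(w[:,2]<70)];print('rim',cv2.minEnclosingCircle(w[:,:2].astype(np.float32)))
E
```

```text
clock: 40.4
eef_pos: [527.3, -33.8, 353.8]
eef_rot: [3.141, -0.0, -0.113]
wrist_force: [-1.0, -1.0, 0.4]
finger_gap: 36.9
finger_force: 0.0
gold [246. 181.] 164 [551.3  34.1  41.2] zmax 42.2
gold [234. 342.] 81 [556.4 -16.3 272. ] zmax 273.0
[527.1995807  -34.09038373 353.7493773 ]
clock: 41.32
eef_pos: [551.4, 33.8, 234.9]
eef_rot: [-3.142, -0.0, -0.114]
wrist_force: [-0.7, 1.0, 0.3]
finger_gap: 42.0
finger_force: 0.0
clock: 42.32
eef_pos: [551.3, 34.5, 377.4]
eef_rot: [-3.141, -0.005, -0.113]
wrist_force: [0.2, 0.2, -0.8]
finger_gap: 21.5
finger_force: 10.0
clock: 43.32
eef_pos: [420.4, 304.1, 373.9]
eef_rot: [3.141, 0.001, -0.113]
wrist_force: [-0.7, -0.2, 0.4]
finger_gap: 21.0
finger_force: 10.0
[420.76607032 303.74417    374.02210376] 21.66036176157068
rim ((405.3717041015625, 307.5530700683594), 31.101886749267578)
```

```bash
python3 -m creep '{"slide":[[-1.8,0.35,-2],[0,0,-5],[0,0,-3.9],[0,0,0],[0,0,0],[0,0,0],[0,0,0],[0,0,3]],"turn":[0,0,0,0,0,0,0,0],"claw":[0,0,0,0,0,0.32,0.32,0.32]}' 10
python3 -m creep '{"slide":[[0,0,5],[0,0,5],[1.8,-0.35,0],[0,0,0]],"turn":[0,0,0,0],"claw":[0.6,0.9,0.9,0.9]}' 10
python3 - <<'E'
from h import *
im,d,cal=snap('wrist','w13'); s=manip.read_state(); print(s['eef_pos'],s['finger_gap'])
gold(im,d,cal,[405,307],30)
hsv=cv2.cvtColor(im,cv2.COLOR_RGB2HSV);b=(hsv[:,:,0]>98)&(hsv[:,:,0]<125)&(hsv[:,:,1]>120)
w=world(d,cal,mask=b);w=w[(w[:,2]>58)&(w[:,2]<70)];print('rim',cv2.minEnclosingCircle(w[:,:2].astype(np.float32)))
cv2.imwrite('pics/w13.png',cv2.resize(im[120:320,200:440,::-1],None,fx=2.5,fy=2.5))
for o in manip.cut_out('cork','wrist')[:3]:
    w=world(d,cal,mask=o['mask']);w=w[(w[:,2]<8)];print('cork',o['position'],cv2.minEnclosingCircle(w[:,:2].astype(np.float32)))
im,d,cal=snap('top','t13')
o=manip.cut_out('tray','top')[0];m=cv2.dilate(o['mask'].astype(np.uint8),np.ones((5,5)))>0
w=world(d,cal,mask=m);t=w[(w[:,2]>38)&(w[:,2]<52)];print('tray',cv2.minAreaRect(t[:,:2].astype(np.float32)),len(t))
E
```

```text
clock: 44.38
eef_pos: [402.1, 307.8, 295.1]
eef_rot: [3.14, 0.002, -0.113]
wrist_force: [0.7, -1.0, 1.7]
finger_gap: 29.9
finger_force: 0.0
clock: 44.88
eef_pos: [420.9, 304.1, 394.9]
eef_rot: [3.141, 0.0, -0.114]
wrist_force: [-0.7, 0.1, -0.1]
finger_gap: 66.7
finger_force: 0.0
[420.48906061 304.18393309 394.33394564] 70.87644017196274
gold [320. 196.] 42 [411.5 306.6  38.5] zmax 39.2
gold [319. 207.] 87 [402.4 308.1  49.4] zmax 50.7
rim ((404.5489807128906, 307.0255126953125), 31.310670852661133)
cork [316.3, 299.0] ((252.33828735351562, 326.7746276855469), 35.64323043823242)
cork [217.4, 218.8] ((388.6089172363281, 436.93365478515625), 36.29619216918945)
cork [297.2, 186.2] ((397.4579772949219, 313.5601501464844), 50.64399719238281)
tray ((579.4788818359375, 348.6331787109375), (170.84767150878906, 131.71690368652344), 83.9772720336914) 290
```

View pics/w13.png

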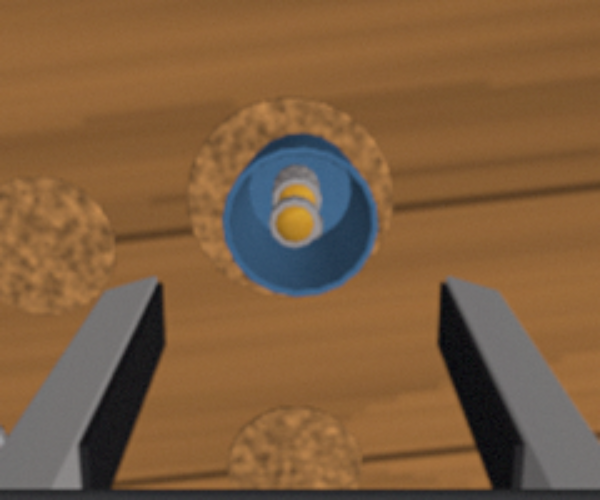

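All the buttons are in the cup, with the top dome at z 50. I'll grip the cup high by its rim, so that it can pivot between the pads, and lift it clear. The tool can't tilt, so I'll tip the cup by levering its foot over the tray wall.

```bash
python3 -m creep '{"slide":[[-1.6,0.3,0],[0,0,-5],[0,0,-5],[0,0,-3],[0,0,-2.3],[0,0,0],[0,0,0],[0,0,0]],"turn":[0,0,0,0,0,0,0,0],"claw":[0.95,0.95,0.95,0.95,0.95,0.95,0.95,0.95]}' 10
python3 -m creep '{"slide":[[0,0,0],[0,0,0],[0,0,0],[0,0,0],[0,0,0],[0,0,1],[0,0,0],[0,0,0]],"turn":[0,0,0,0,0,0,0,0],"claw":[0,0,0,0,0,0,0,0]}' 10
python3 - <<'E'
from h import *
im,d,cal=snap('scene','s14'); s=manip.read_state(); print(s['eef_pos'],s['finger_gap'])
o=manip.cut_out('cup','scene')[0]; w=world(d,cal,mask=o['mask']); print(o['score'],np.percentile(w,[2,50,98],axis=0).round())
x,y=map(int,o['position']);cv2.imwrite('pics/s14.png',cv2.resize(im[max(0,y-70):y+70,x-90:x+90,::-1],None,fx=4,fy=4,interpolation=cv2.INTER_CUBIC))
E
```

```text
clock: 46.08
eef_pos: [404.3, 307.6, 243.7]
eef_rot: [-3.141, -0.001, -0.113]
wrist_force: [-0.1, -0.5, 0.2]
finger_gap: 89.3
finger_force: 0.0
clock: 47.08
eef_pos: [404.2, 307.4, 252.6]
eef_rot: [-3.142, 0.0, -0.113]
wrist_force: [0.4, 0.1, -2.9]
finger_gap: 64.0
finger_force: 10.0
[404.25426106 307.40445975 252.48923261] 64.08691197955102
0.55 [[ 488. -144.   33.]
 [ 546. -115.   90.]
 [ 677.  -70.  116.]]
```

View pics/s14.png

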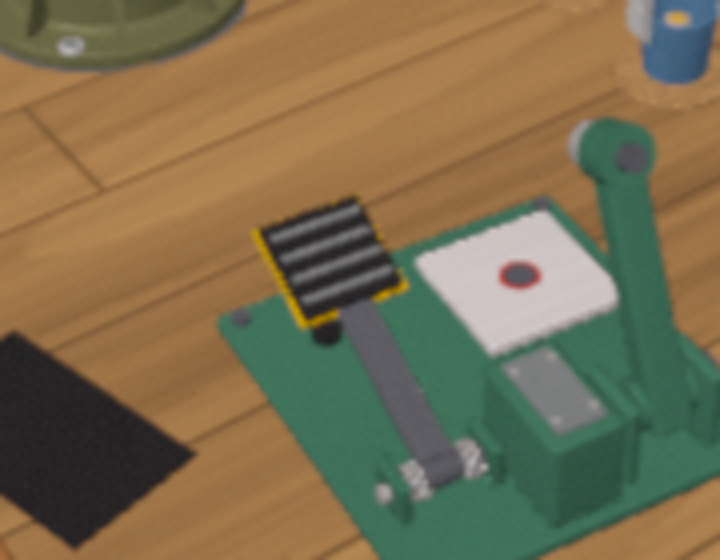

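The first detection caught the pedal, so I discount it. The picture does show the cup at the upper right, held by the rim just off the cork, and the 64 mm gap matches the rim. I'll carry it to the outside of the tray's near wall.

```bash
python3 -m creep '{"slide":[[0,0,2.3],[1.8,1.3,0],[1.8,1.3,0],[1.8,1.3,0],[1.7,1.3,0],[0,0,0],[0,0,0]],"turn":[0,0,0,0,0,0,0],"claw":[0,0,0,0,0,0,0]}' 10
python3 - <<'E'
from h import *
im,d,cal=snap('wrist','w15'); s=manip.read_state(); print(s['eef_pos'],s['finger_gap'])
m=np.zeros(d.shape,bool);m[:260]=True
w=world(d,cal,mask=m); t=w[(w[:,2]>40)&(w[:,2]<50)&(w[:,0]>500)&(w[:,1]>240)];r=cv2.minAreaRect(t[:,:2].astype(np.float32));print(r,cv2.boxPoints(r).round(1).tolist())
cv2.imwrite('pics/s15.png',im[:,:,::-1])
im,d,cal=snap('scene'); cv2.imwrite('pics/s15b.png',cv2.resize(im[110:220,320:480,::-1],None,fx=4,fy=4))
E
```

```text
clock: 48.05
eef_pos: [474.9, 359.1, 275.2]
eef_rot: [3.141, 0.001, -0.113]
wrist_force: [0.0, -1.5, -3.3]
finger_gap: 63.6
finger_force: 10.0
[474.85214421 359.11998605 275.46511224] 63.95933155688994
((557.453857421875, 352.3148193359375), (170.45306396484375, 117.87960815429688), 83.64332580566406) [[489.3999938964844, 274.1000061035156], [606.5999755859375, 261.1000061035156], [625.5, 430.5], [508.29998779296875, 443.5]]
```

View pics/s15b.png

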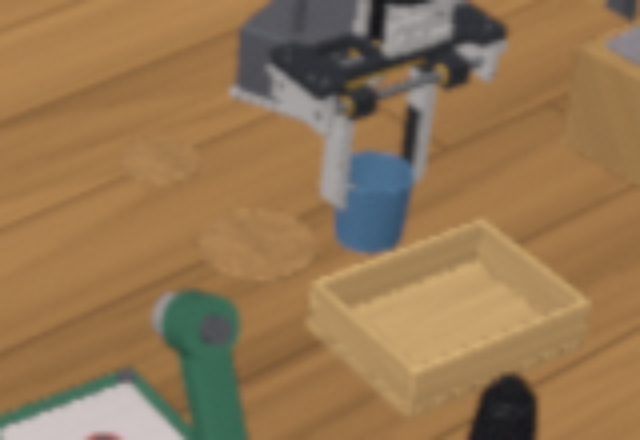

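The scene view shows the cup hanging upright just outside the tray's near wall. I'll start to lever it.

```bash
python3 -m creep '{"slide":[[1,-0.1,0],[1,-0.1,0],[1,-0.1,-0.1],[1,-0.1,-0.1],[0,0,0]],"turn":[0,0,0,0,0],"claw":[0,0,0,0,0]}' 10
python3 -m creep '{"slide":[[0.8,-0.1,-0.2],[0.8,-0.1,-0.4],[0.9,-0.1,-0.4],[0,0,0]],"turn":[0,0,0,0],"claw":[0,0,0,0]}' 10
python3 - <<'E'
from h import *
im,d,cal=snap('scene'); cv2.imwrite('pics/s16.png',cv2.resize(im[110:220,320:480,::-1],None,fx=4,fy=4))
E
```

```text
clock: 48.78
eef_pos: [516.0, 355.3, 273.5]
eef_rot: [-3.141, -0.0, -0.114]
wrist_force: [-1.6, 0.1, -0.1]
finger_gap: 63.9
finger_force: 10.0
clock: 49.28
eef_pos: [541.0, 352.2, 263.1]
eef_rot: [3.141, 0.0, -0.114]
wrist_force: [0.9, -1.7, 2.8]
finger_gap: 63.5
finger_force: 10.0
```

View pics/s16.png

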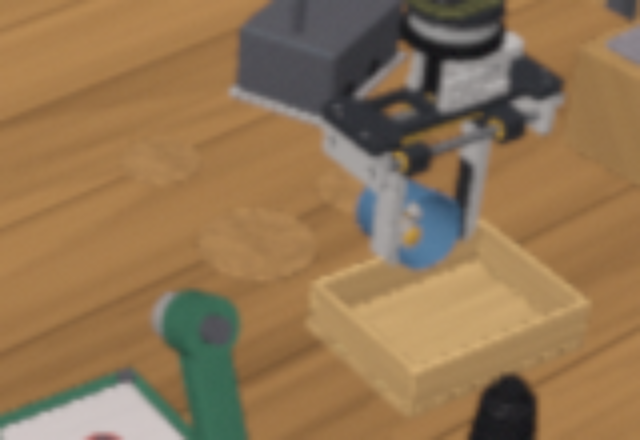

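The cup is tilted about 70°, mouth toward the tray with the buttons visible at (412,235). I'll carry on past horizontal.

```bash
python3 -m creep '{"slide":[[0.9,-0.1,-0.5],[0.9,-0.1,-0.5],[0.2,0,-0.5],[0.1,0,-0.4],[0,0,0],[0,0,0],[0,0,0]],"turn":[0,0,0,0,0,0,0],"claw":[0,0,0,0,0,0,0]}' 10
python3 -m creep '{"slide":[[0,0,-0.6],[0,0,-0.7],[0,0,-0.5],[0,0,-0.3],[0,0,0],[0,0,0]],"turn":[0,0,0,0,0,0],"claw":[0,0,0,0,0,0]}' 10
python3 - <<'E'
from h import *
im,d,cal=snap('scene'); cv2.imwrite('pics/s17.png',cv2.resize(im[110:220,320:480,::-1],None,fx=4,fy=4))
E
```

```text
clock: 50.2
eef_pos: [561.2, 350.5, 244.8]
eef_rot: [3.142, 0.0, -0.113]
wrist_force: [0.9, -1.0, 0.3]
finger_gap: 63.7
finger_force: 10.0
clock: 50.95
eef_pos: [561.2, 350.5, 223.6]
eef_rot: [3.141, 0.0, -0.113]
wrist_force: [1.5, -0.0, -0.8]
finger_gap: 63.8
finger_force: 10.0
```

View pics/s17.png

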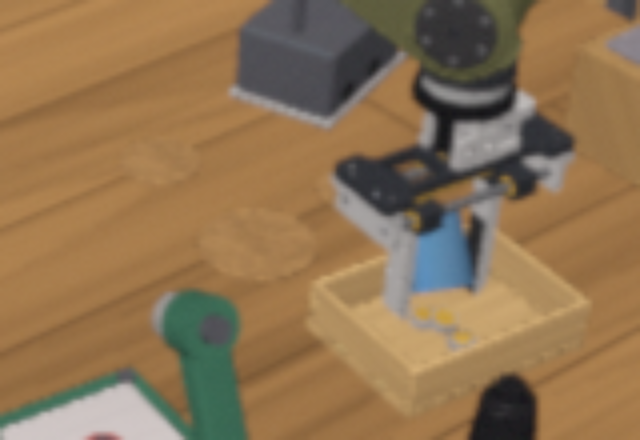

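The cup is almost inverted and the buttons are in the tray near (440,325). I'll lift straight up.

```bash
python3 -m creep '{"slide":[[0,0,2],[0,0,4],[0,0,4],[0,0,0],[0,0,0]],"turn":[0,0,0,0,0],"claw":[0,0,0,0,0]}' 10
python3 - <<'E'
from h import *
im,d,cal=snap('scene'); cv2.imwrite('pics/s18.png',cv2.resize(im[70:220,320:500,::-1],None,fx=4,fy=4))
E
```

```text
clock: 51.62
eef_pos: [561.0, 350.4, 323.3]
eef_rot: [3.141, 0.001, -0.113]
wrist_force: [0.5, -0.3, -2.5]
finger_gap: 61.8
finger_force: 10.0
```

View pics/s18.png

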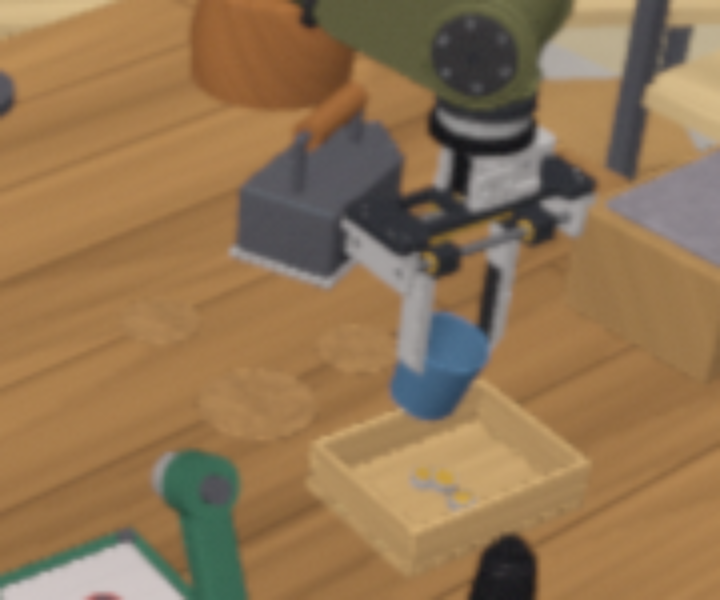

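The cup has swung back nearly upright by itself, and the buttons lie in the tray. I've now viewed 15 pictures, one over the limit of 14, so from here I'll work from numbers only.

Run:
```python
from h import *
def blue(cam):
    im,d,cal=snap(cam);hsv=cv2.cvtColor(im,cv2.COLOR_RGB2HSV);b=(hsv[:,:,0]>98)&(hsv[:,:,0]<125)&(hsv[:,:,1]>120)
    w=world(d,cal,mask=b);return im,d,cal,w[(abs(w[:,0]-560)<80)&(abs(w[:,1]-350)<80)&(w[:,2]>60)&(w[:,2]<190)]
im,d,cal,w=blue('scene')
for z in range(60,180,10):
    t=w[(w[:,2]>=z)&(w[:,2]<z+10)]
    if len(t)>3: print(z,len(t),t.min(0).round(),t.max(0).round())
gold(im,d,cal,[580,349],90)
im,d,cal=snap('top')
gold(im,d,cal,[580,349],90)
K=np.array(cal['intrinsics']);T=np.linalg.inv(np.array(cal['pose']))
for o in manip.cut_out('cork','top')[:4]:
    w=world(d,cal,mask=o['mask']);w=w[w[:,2]<9];print('cork',o['score'],o['position'],cv2.minEnclosingCircle(w[:,:2].astype(np.float32)),np.median(w,0))
```

```text
80 12 [548. 317.  80.] [574. 338.  89.]
90 14 [547. 317.  90.] [577. 338.  99.]
100 12 [536. 318. 100.] [580. 369. 108.]
110 13 [564. 322. 110.] [585. 341. 118.]
120 12 [535. 322. 120.] [587. 374. 127.]
cork 0.42 [366.9, 194.5] ((569.5794067382812, -83.90287017822266), 18.764772415161133) [569.57942674 -83.90287218   7.32788636]
```

```bash
python3 -m creep '{"slide":[[-4.1,-0.95,0],[-4.1,-0.95,0],[-4.1,-0.95,0],[-4,-0.95,0],[0,0,-4],[0,0,0]],"turn":[0,0,0,0,0,0],"claw":[0,0,0,0,0,0]}' 10
python3 - <<'E'
from h import *
im,d,cal=snap('wrist'); print(manip.read_state()['eef_pos'])
for o in manip.cut_out('cork','wrist')[:4]:
    w=world(d,cal,mask=o['mask']);w=w[w[:,2]<9]
    if len(w)>20: print('cork',o['score'],o['position'],cv2.minEnclosingCircle(w[:,:2].astype(np.float32)))
gold(im,d,cal,[580,349],90)
E
python3 -m creep '{"slide":[[0,0,-2],[0,0,-1],[0,0,0],[0,0,0]],"turn":[0,0,0,0],"claw":[0,0,0,0]}' 10
python3 -m creep '{"slide":[[0,0,-0.3],[0,0,0]],"turn":[0,0],"claw":[0,0]}' 10
python3 -m creep '{"slide":[[0,0,-0.3],[0,0,0]],"turn":[0,0],"claw":[0,0]}' 10
```

```text
clock: 52.58
eef_pos: [397.8, 312.2, 281.7]
eef_rot: [3.138, 0.004, -0.113]
wrist_force: [-0.1, -0.2, -1.8]
finger_gap: 61.8
finger_force: 10.0
[398.41756921 312.46234757 283.2861579 ]
cork 0.91 [314.7, 188.0] ((398.99920654296875, 312.16607666015625), 50.58690643310547)
cork 0.74 [181.0, 232.0] ((387.1087341308594, 437.4380187988281), 37.615211486816406)
cork 0.66 [317.3, 363.4] ((249.24024963378906, 328.2889404296875), 35.006046295166016)
clock: 53.18
eef_pos: [398.5, 312.6, 254.3]
eef_rot: [-3.141, -0.001, -0.113]
wrist_force: [-0.9, 0.7, -1.3]
finger_gap: 61.9
finger_force: 10.0
clock: 53.42
eef_pos: [398.5, 312.6, 251.5]
eef_rot: [-3.141, -0.001, -0.113]
wrist_force: [-1.2, -0.2, 5.0]
finger_gap: 61.8
finger_force: 10.0
clock: 53.68
eef_pos: [398.5, 312.6, 248.6]
eef_rot: [-3.141, -0.001, -0.113]
wrist_force: [-1.5, -1.3, 6.3]
finger_gap: 61.7
finger_force: 10.0
```

```bash
python3 -m creep '{"slide":[[0,0,-0.3],[0,0,0]],"turn":[0,0],"claw":[0,0]}' 10
python3 -m creep '{"slide":[[0,0,-0.3],[0,0,0]],"turn":[0,0],"claw":[0,0]}' 10
python3 - <<'E'
from h import *
im,d,cal=snap('scene');hsv=cv2.cvtColor(im,cv2.COLOR_RGB2HSV);b=(hsv[:,:,0]>98)&(hsv[:,:,0]<125)&(hsv[:,:,1]>120)
w=world(d,cal,mask=b);w=w[(abs(w[:,0]-398)<60)&(abs(w[:,1]-312)<60)&(w[:,2]>3)&(w[:,2]<90)]
for z in range(0,80,10):
    t=w[(w[:,2]>=z)&(w[:,2]<z+10)]
    if len(t)>3: print(z,len(t),t.min(0).round(),t.max(0).round())
E
```

```text
clock: 53.92
eef_pos: [398.5, 312.5, 245.6]
eef_rot: [-3.141, -0.001, -0.113]
wrist_force: [-1.6, -1.4, 6.4]
finger_gap: 61.6
finger_force: 10.0
clock: 54.18
eef_pos: [398.6, 312.5, 242.6]
eef_rot: [-3.141, -0.001, -0.113]
wrist_force: [-1.6, -2.7, 7.4]
finger_gap: 61.9
finger_force: 10.0
10 5 [394. 287.  12.] [413. 309.  19.]
20 11 [390. 279.  21.] [418. 308.  29.]
30 6 [406. 288.  32.] [418. 306.  38.]
40 10 [364. 291.  40.] [420. 326.  50.]
50 6 [408. 285.  51.] [420. 305.  59.]
60 5 [413. 284.  60.] [422. 310.  67.]
```

```bash
python3 -m creep '{"slide":[[0,0,0.05],[0,0,0],[0,0,0],[0,0,0],[0,0,0],[0,0,0]],"turn":[0,0,0,0,0,0],"claw":[0.72,0.8,0.9,1,1,1]}' 10
python3 -m creep '{"slide":[[0,0,2],[0,0,5],[0,0,5],[0,0,5],[1.5,-0.2,0],[0,0,0],[0,0,0]],"turn":[0,0,0,0,0,0,0],"claw":[1,1,1,1,1,1,1]}' 10
python3 - <<'E'
from h import *
im,d,cal=snap('wrist','w20');print(manip.read_state()['eef_pos'])
hsv=cv2.cvtColor(im,cv2.COLOR_RGB2HSV);b=(hsv[:,:,0]>98)&(hsv[:,:,0]<125)&(hsv[:,:,1]>120)
w=world(d,cal,mask=b);w=w[(abs(w[:,0]-398)<60)&(abs(w[:,1]-312)<60)];r=w[(w[:,2]>57)&(w[:,2]<75)]
print('rim',cv2.minEnclosingCircle(r[:,:2].astype(np.float32)),len(r),'z',np.percentile(r[:,2],[2,50,98]))
A=np.c_[r[:,:2]-r[:,:2].mean(0),np.ones(len(r))];print('rim plane',np.linalg.lstsq(A,r[:,2],rcond=None)[0])
f=w[(np.hypot(w[:,0]-398,w[:,1]-312)<15)];print('floor z',np.percentile(f[:,2],[2,50,98]),len(f))
gold(im,d,cal,[398,312],40); gold(im,d,cal,[580,349],90)
im,d,cal=snap('top')
hsv=cv2.cvtColor(im,cv2.COLOR_RGB2HSV)
w=world(d,cal,mask=np.ones(d.shape,bool)).reshape(-1,3)
for q in ['button1_c','done1_c','tray']: find(q,'top',d,cal,6)
E
```

```text
clock: 54.98
eef_pos: [398.3, 312.5, 242.1]
eef_rot: [3.142, 0.0, -0.113]
wrist_force: [-0.2, 0.1, 0.2]
finger_gap: 94.2
finger_force: 0.0
clock: 55.85
eef_pos: [413.3, 310.4, 410.5]
eef_rot: [3.14, 0.002, -0.113]
wrist_force: [0.0, -0.2, 0.3]
finger_gap: 93.8
finger_force: 0.0
[413.1931381  310.47012546 410.75710422]
rim ((388.50506591796875, 312.5765380859375), 31.23424530029297) 507 z [57.28722526 62.93944876 65.01294634]
rim plane [3.60019213e-02 3.36407631e-03 6.23009890e+01]
floor z [6.04478965 7.62564841 9.31791883] 306
gold [268.   9.] 64 [600.2 344.   15.5] zmax 16.5
gold [269.  26.] 97 [581.  344.4  26.2] zmax 27.6
gold [275.  48.] 186 [562.1 342.4  16.6] zmax 17.7
done1_c 0.27 [249. 132.] n 395 med [714. 245.  62.] ztop 100.0 topc [726.4 249.9  99.1] ext [ 73.  55. 107.]
tray 0.93 [221. 175.] n 1908 med [594. 330.   8.] ztop 45.0 topc [578.7 343.   45.6] ext [146. 171.  55.]
```

```bash
python3 -m creep '{"slide":[[0,0,0],[0,0,0],[0,0,0],[0,0,0]],"turn":[0,0,0,0],"claw":[1,1,1,1]}' 10
python3 - <<'E'
from h import *
im,d,cal=snap('scene');find('pedal','scene',d,cal,1);gold(im,d,cal,[580,349],90)
print(manip.sign_off())
E
```

```text
clock: 56.6
eef_pos: [413.3, 310.5, 412.2]
eef_rot: [-3.142, -0.0, -0.113]
wrist_force: [0.1, 0.5, 0.9]
finger_gap: 94.1
finger_force: 0.0
pedal 0.69 [308. 227.] n 1341 med [ 548. -115.   89.] ztop 114.0 topc [ 500.4 -103.3  114.9] ext [320. 129. 126.]
the job is handed in; nothing more can be done
None
```

I handed the job in at about 57 s, with no verdict shown: all three loose buttons are pressed and, by my readings, in the tray with the one finished button (three domes seen, the fourth inferred from stack height), the empty cup stands upright about 10 mm off the cork's centre, and I viewed 15 pictures, one over the limit of 14.

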